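Lock the spatter guard behind the dumpling pan

TASK

At this street-food stall, move the sliding spatter guard from its parking place to stand behind the square pan with the four dumplings: pull the spring plunger up, slide the sleeve along the rail while the pin is out, and let the plunger go so that the pin drops fully home into the hole that belongs to the pan. The hole positions are only roughly known, so feel for the hole, never force the sleeve sideways against the pin, and leave everything else where it stands.

Things in the scene. Friction and masses are not known exactly. Their poses are not given: they have to be found in the camera images.
- rail: Square aluminium tube rail, 460 mm long, 40 mm wide, top 55 mm above the table, fixed to the table on two steel feet (90 x 50 x 15 mm). Origin on the table under the rail's middle; y runs along the rail, z up; pan, bowl and jar stand on its -x side (towards the robot). A 50 mm long parking slot is in its top at y = -165 mm nominal.
- holes_nominal (a point): Middle of the rail's top face, axes as the rail. Locking holes, each 13 mm along the rail by 16 mm across, nominally at y = -110, -55, 0, 55, 110 and 165 mm from here. The hole strip (6 mm thick) was clamped on by hand: slot and holes together really sit up to 12 mm off along the rail, either way, differently every time; this point does not show it. Seen from above where the sleeve is not.
- sleeve (a joint): Position (m) of the steel sleeve along the rail: 0 at the nominal parking place, growing to the rail's +y, at most 0.352. The plunger's axis is over the rail's middle line at rail y = this value - 0.165. Sleeve 66 mm long, 56 wide, top at 66 mm, round boss 28 mm across up to 82 mm; about 1 N of friction. Starts within 6 mm of 0, pin down in the slot.
- guard_mid (a point): Middle of the top edge of the spatter guard, an upright steel sheet 104 mm long along the rail, 3 mm thick, from 22 to 104 mm above the table, fixed to the sleeve on the rail's -x side, 47 mm from the rail's middle line, level with the plunger along the rail.
- plunger: Spring plunger upright on the sleeve: black cylindrical knob, 26 mm across, 34 mm tall, on a flat-ended steel pin of 10 mm. Origin: middle of the knob's underside, z up, y along the rail. Knob underside is 84 mm above the table with the pin fully home (pin end 12 mm below the rail's top), 96 mm with the pin standing on the strip between holes, 104 mm pulled right up.
- knob_top (a point): Middle of the knob's top face, 34 mm above its underside. The spring pushes the knob down with about 4.5 N at home, 7.5 N pulled right up. The pin drops into a hole by itself when the knob is free to move down and the pin is within 1.5 mm of the hole's middle along the rail; once in, it blocks the sleeve. Pushing sideways against it with over about 18 N would damage it.
- pan: Square black iron pan, 100 x 100 mm, 31 mm high, with four golden dumplings and a short handle towards the robot. Origin under the middle of the square. Its middle is 115 mm from the rail's middle line, opposite its hole: rail y = -55, 55 or 165 mm nominal, within 5 mm. Its hole is the one nearest to its middle along the rail. About 0.9 kg; not to be moved.
- bowl: Bystander: round steel bowl, 90 mm across the rim, 55 mm high, at another of the three places beside the rail; origin under its middle.
- jar: Bystander: closed amber glass jar, 68 mm across, 105 mm high, at the remaining place beside the rail; origin under its middle.
- brush: Bystander: oil brush, 180 mm long, lying on the table beyond the rail (rail's +x side, about 120 mm from its middle line), roughly parallel to it; origin at its middle underside.

How it is judged:
On the way, in this order (a step that is already met when the one before it is completed fails the run):
1. the plunger is pulled up out of the parking slot (height (world z) of plunger above 0.0965 m and value of joint sleeve below 0.03 m), for 0.05 s.
2. the guard is brought behind the pan with the pin still out (height (world z) of plunger above 0.093 m and y of pan in the frame of plunger between -0.03 and 0.03 m), for 0.05 s.
3. the pin has dropped home in the pan's hole (height (world z) of plunger below 0.0865 m and y of pan in the frame of plunger between -0.026 and 0.026 m), for 0.2 s.
At the end, for the whole second after the job is handed in: The plunger is home (knob within 2.5 mm of its lowest position) in the hole opposite the pan (plunger within 26 mm of the pan's middle along the rail), the sleeve at rest, and the pan, bowl and jar within 15 mm and the brush within 20 mm of where they started (all of step 3 and velocity of joint sleeve between -0.01 and 0.01 m/s and distance of each of pan, bowl, jar from where it was at the start of the episode below 0.015 m and distance of brush from where it was at the start of the episode below 0.02 m); the robot touches nothing.
It fails at once if the sleeve is forced: the pin presses on the rail with more than 20 N (contact force between plunger and rail above 20 N).
It fails at once if the pan, bowl, jar or brush is shoved or knocked (distance of any of pan, bowl, jar from where it was at the start of the episode above 0.02 m or distance of brush from where it was at the start of the episode above 0.03 m).
It also fails if it takes over 45 s, if anything falls off the work surface, if the arm or the gripper's body presses on something with over 40 N, if the wrist force passes 120 N, or if a joint passes its speed limit or range.

ROBOT

A 7-joint arm with a two-finger parallel gripper is mounted at the origin on the work surface. World frame = base frame: x ahead of the robot, y to its left, z up, the work surface at z = 0. Lengths are in m, angles in rad, forces in N, time in s.
With the tool pointing down it reaches from about 0.4 to 0.85 m from the base axis. Payload 4.5 kg.
Tool frame: the origin (TCP) lies between the finger pads; the fingertips stand 8 mm ahead of it and the grasp point (between the pads) lies 11 mm behind it; z points along the fingers, y is the direction in which the jaws open and shut (so a half turn about z gives the same grasp; the last joint's range is limited). The gripper opens to 88 mm and grips with 3 to 60 N. Pads are 18 mm wide; open, the fingers measure 123 mm over their backs; the gripper's body (75 mm by 187 mm) begins 45 mm behind the grasp point.
Start: joints at [-1.12, 0.689, -0.195, 1.565, 0.157, 0.902, -0.215], TCP at [0.253, 0.572, 0.247] pointing down, gripper open.
Joint ranges: [-3.01, 3.01], [-0.46, 2.08], [-1.47, 1.51], [0.13, 2.56], [-1, 4.14], [0.04, 2.09], [-2.66, 2.66]. Speed limits (rad/s): [2.57, 2.57, 3.14, 3.14, 3.14, 3.14, 3.14].

INTERFACE

Orientations are given as a 3x3 rotation matrix whose columns are the frame's x, y, z axes.
In Python, from rig import ctrl gives the robot as it stands.
- The arm moves only by the tool servo_tool, never from a script. Its argument "rows" is a list of rows, each a list of 3 entries, a list of its own where there are three numbers: the closure in counts, from 0 (fully open) to 255 (shut), then the shift along the world's x, y, z in cm, then the turn about the world's z in rad. In form: [[gripper, [tx, ty, tz], spin], ...]. A call has 1 to 10 rows; each row shifts and turns the commanded pose from where the row before left it; what a row does not reach is not made up. A row lasts 1/8 s, in which the tool goes at most 62.5 mm and 10.7 degrees, less where a joint would pass 70% of its speed; a pose out of reach is approached as far as the arm can. A call is refused whole if a number of a shift passes 6.25 or a number of a turn 0.188, either way. A call with a gripper value outside its range is refused whole. The fingers move at their own pace and stop on an object; "grip_force" is the grip in N (left out, the last holds). Time passes only in rows, so rows that do not move let the fingers close. It gives the time, the measured TCP pose, the force and the opening at its end, in the units of the state.
- ctrl.observe(): the state, without advancing time (a new reading comes with each control period).
- ctrl.snapshot(name): name is "scene" or "top" or "wrist"; returns a dict with "img" (420x560x3 uint8, red, green, blue), "camera_matrix" (3x3 intrinsics, pixels), "rvec" (rotation vector, rad) and "tvec" (3), from world to camera coordinates, as OpenCV has them. Camera axes: x right, y down, z forward; pixel columns grow to the right and rows downward; lengths in m; the calibration is good to about 2 mm. A picture is of the moment at which its call begins. There is no depth.
- ctrl.close_job(): hands the job in, once; it reports no verdict.
The state is a dict: "time_s": time; "qpos": joint angles; "qd": joint speeds; "joint_efforts": joint torques, N m; "tool_pos": TCP position; "orientation": TCP orientation; "ft_force": force on the tool from outside, world axes, zero at the start; "torque": the same for the moment, N m; "grip_width": finger opening in m.
Only numpy, scipy, OpenCV 4.12 (cv2) and the standard library are available. Lean on these libraries where they do the work, as an engineer would, in place of code of your own. Each camera call takes 0.05 s, during which the arm holds its last target.

## Working session

There is one attempt and no reset: what is moved stays moved. The work goes in short steps, Python scripts to look and compute and a tool call to move; the robot and the scene stay as the last step left them, time stands still between calls to the robot, and variables do not carry over. Pictures are saved under pics/ and viewed, and the job is handed in when it is done.

Besides the shell and the picture viewer there is one more tool, called after "Request:" as name(argument=value, ...) on one line, values as JSON. servo_tool: Moves the arm, as the interface text tells. Its arguments: {"type":"object","properties":{"rows":{"type":"array","items":{"type":"array"}},"grip_force":{"type":"number"}},"required":["rows"]}

```bash
mkdir -p pics
cat > h.py <<'E'
import numpy as np,cv2,pickle
from rig import ctrl
def snap(n,f):
    s=ctrl.snapshot(n);cv2.imwrite(f'pics/{f}.png',cv2.cvtColor(s['img'],cv2.COLOR_RGB2BGR));pickle.dump(s,open(f'{f}.pkl','wb'));return s
def ray(s,u,v,z):
    K=np.array(s['camera_matrix']);R=cv2.Rodrigues(np.array(s['rvec'],float))[0];t=np.array(s['tvec'],float).ravel()
    c=-R.T@t;d=R.T@np.linalg.solve(K,[u,v,1]);return c+d*(z-c[2])/d[2]
def proj(s,p):
    return cv2.projectPoints(np.array(p,float).reshape(-1,1,3),np.array(s['rvec'],float),np.array(s['tvec'],float),np.array(s['camera_matrix'],float),None)[0].reshape(-1,2)
E
python3 - <<'E'
from h import *
for n in('scene','top','wrist'): s=snap(n,n+'0');print(n,ray(s,280,210,0),-cv2.Rodrigues(np.array(s['rvec'],float))[0].T@np.array(s['tvec']).ravel())
o=ctrl.observe();print(o)
E
```

```text
scene [0.51578939 0.02238751 0.        ] [ 1.03703978 -0.12119135  0.7073641 ]
top [0.59769293 0.01187642 0.        ] [0.40625031 0.01390106 0.82106062]
wrist [0.29254895 0.55798367 0.        ] [0.18978272 0.60046651 0.38359639]
{'time_s': 0.15, 'qpos': array([-1.12023461,  0.68978783, -0.19456291,  1.56605661,  0.15729806,
        0.90246055, -0.21506793]), 'qd': array([ 0.00049641, -0.00070859, -0.00054338, -0.00308089,  0.00107016,
       -0.0002231 ,  0.00034029]), 'joint_efforts': array([-9.21205428e-04, -5.27860308e+01, -1.26816295e+00, -1.53588563e+01,
       -5.24876139e-02,  3.89513938e-03,  1.16759611e-04]), 'tool_pos': array([0.25283477, 0.57109934, 0.24611026]), 'orientation': array([[-9.14452232e-01,  4.04693577e-01, -4.73477433e-04],
       [ 4.04693848e-01,  9.14451402e-01, -1.23405818e-03],
       [-6.64433174e-05, -1.32010066e-03, -9.99999126e-01]]), 'ft_force': array([-0.52528408,  0.16504351, -0.71192426]), 'torque': array([ 0.00271086, -0.01618155,  0.00097821]), 'grip_width': 0.08764031077657361}
```

View pics/top0.png

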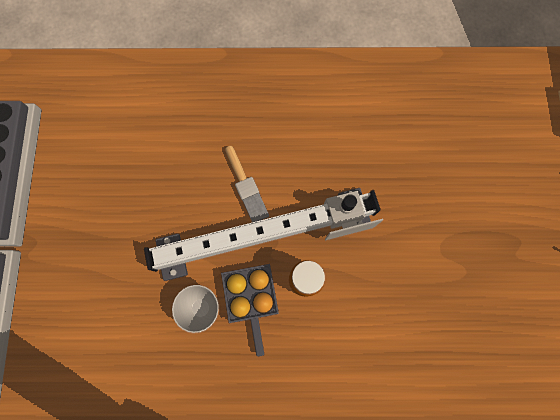

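View pics/scene0.png

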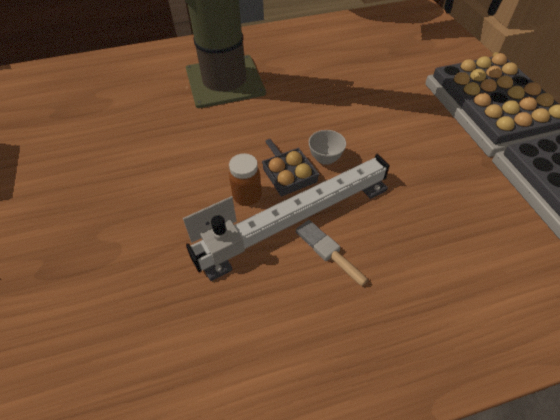

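View pics/wrist0.png

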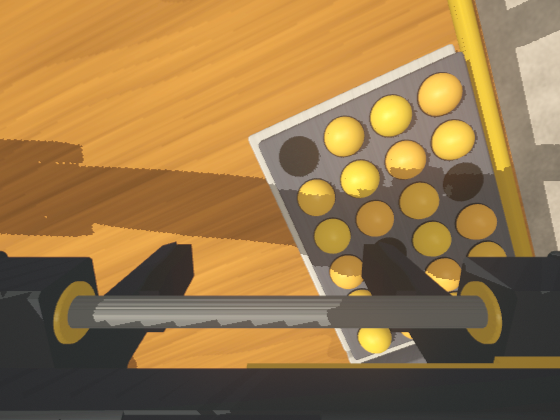

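Run:
```python
import cv2
a=cv2.imread('pics/top0.png')[140:350,140:400];cv2.imwrite('pics/tz.png',cv2.resize(a,None,fx=3,fy=2.85,interpolation=cv2.INTER_CUBIC)[:600])
a=cv2.imread('pics/scene0.png')[120:290,180:400];cv2.imwrite('pics/sz.png',cv2.resize(a,None,fx=3.5,fy=3.5,interpolation=cv2.INTER_CUBIC))
```

```text
(no output)
```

View pics/tz.png

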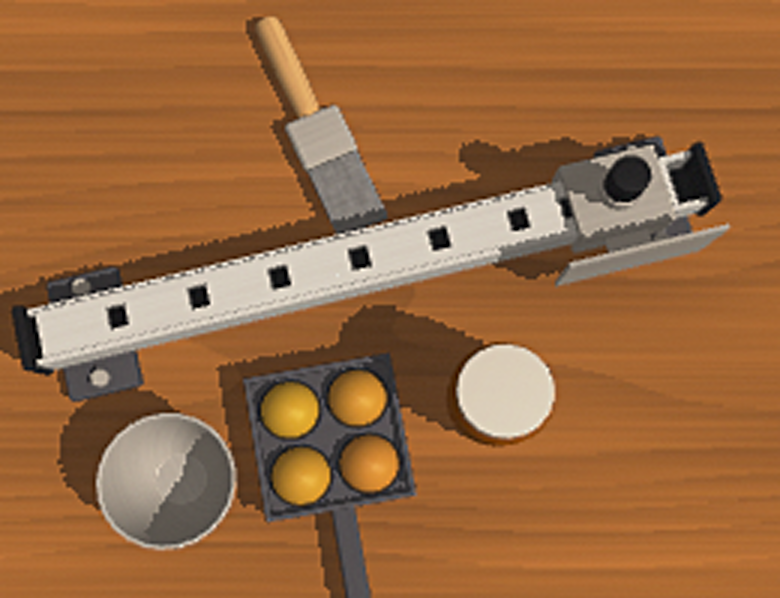

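View pics/sz.png

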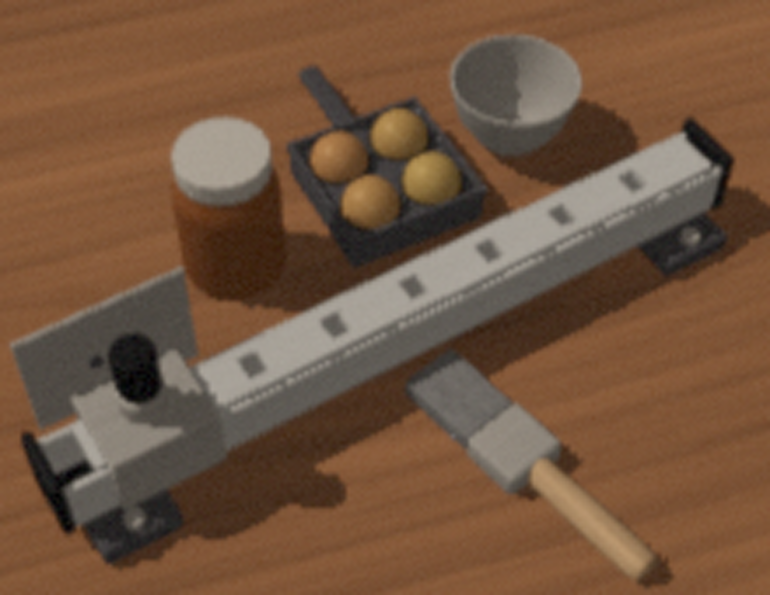

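Run:
```python
from h import *
t=pickle.load(open('top0.pkl','rb'));s=pickle.load(open('scene0.pkl','rb'))
T=lambda u,v,z:ray(t,140+u/3,140+v/2.85,z)
S=lambda u,v,z:ray(s,180+u/3.5,120+v/3.5,z)
def cen(im,x,y,r=6,f=5):
    g=im[y-r:y+r+1,x-r:x+r+1].astype(float).mean(2);w=np.clip(130-g,0,None);Y,X=np.mgrid[y-r:y+r+1,x-r:x+r+1];return (w*X).sum()/w.sum(),(w*Y).sum()/w.sum()
H=[]
for a,b in zip([(518,219),(440,238),(360,258),(280,277),(199,296),(117,317)],[(253,364),(334,324),(413,286),(488,249),(561,214),(631,180)]):
    p=T(*a,.055);q=S(*b,.055);print(p[:2].round(4),q[:2].round(4));H.append((p+q)/2)
H=np.array(H)[:,:2];d=(H[-1]-H[0]);print('len',np.linalg.norm(d));d/=np.linalg.norm(d);c=H.mean(0);print('d',d,'ang',np.arctan2(d[1],d[0]))
n=np.array([d[1],-d[0]]) # rail +x
print('n',n)
for nm,p in [('knobT',T(628,176,.118)),('knobS',S(134,349,.118)),('panT',T(330,437,.03)),('panS',S(388,180,.03)),('jar',T(505,391,.105)),('endTa',T(36,340,.055)),('bowl',T(166,481,.055))]:
    print(nm,p[:2].round(4),'along from hole set mid',((p[:2]-c)@d).round(4),'across',((p[:2]-c)@n).round(4))
print(((H-c)@d).round(4),((H-c)@n).round(4),H.round(4))
for k in (t,s):
  pp=proj(k,[[*(c+d*-.1925),.118]]);print(pp)
```

```text
[ 0.5706 -0.0536] [ 0.574  -0.0523]
[ 0.557  -0.0013] [5.599e-01 3.000e-04]
[0.5429 0.0521] [0.5464 0.0536]
[0.5295 0.105 ] [0.5323 0.1065]
[0.5162 0.1583] [0.5188 0.1597]
[0.5016 0.2118] [0.5051 0.2129]
len 0.2741746978438769
d [-0.25163519  0.96782216] ang 1.8251657663926273
n [0.96782216 0.25163519]
knobT [ 0.5857 -0.1169] along from hole set mid -0.202 across -0.0031
knobS [ 0.591  -0.1165] along from hole set mid -0.2029 across 0.0022
panT [0.4204 0.0721] along from hole set mid 0.0225 across -0.1155
panS [0.4373 0.0723] along from hole set mid 0.0184 across -0.0992
jar [ 0.4477 -0.0391] along from hole set mid -0.092 across -0.117
endTa [0.4857 0.2642] along from hole set mid 0.192 across -0.004
bowl [0.3911 0.1745] along from hole set mid 0.129 across -0.1182
[-0.1368 -0.0825 -0.0274  0.0272  0.0822  0.1374] [ 0.     -0.0001 -0.0001 -0.0001  0.0003  0.    ] [[ 5.723e-01 -5.300e-02]
 [ 5.585e-01 -5.000e-04]
 [ 5.446e-01  5.280e-02]
 [ 5.309e-01  1.057e-01]
 [ 5.175e-01  1.590e-01]
 [ 5.033e-01  2.124e-01]]
[[343.95467166 201.44373769]]
[[222.89017295 216.51644237]]
```

Request:
servo_tool(rows=[[0,[2.4,-4.9,0],0.067],[0,[2.4,-4.9,0],0.067],[0,[2.4,-4.9,0],0.067],[0,[2.4,-4.9,0],0.067],[0,[2.4,-4.9,0],0.067],[0,[2.4,-4.9,0],0.067],[0,[2.4,-4.9,0],0.067],[0,[2.4,-4.9,0],0.067],[0,[2.4,-4.9,0],0.067],[0,[2.4,-4.9,0],0.068]])

```text
time_s: 1.4
tool_pos: [0.4936, 0.0798, 0.2467]
orientation: [[-0.967, -0.254, -0.0], [-0.254, 0.967, 0.0], [0.0, 0.0, -1.0]]
ft_force: [1.3, 0.5, 0.1]
grip_width: 0.088
```

Request:
servo_tool(rows=[[0,[2.4,-4.8,-1],0],[0,[2.4,-4.8,-1],0],[0,[2.4,-4.8,-1],0],[0,[2.3,-4.8,-1],0],[0,[0,0,0],0],[0,[0,0,0],0]])

```text
time_s: 2.15
tool_pos: [0.5876, -0.1096, 0.2065]
orientation: [[-0.968, -0.252, -0.001], [-0.252, 0.968, 0.001], [0.0, 0.001, -1.0]]
ft_force: [0.6, 1.0, 0.3]
grip_width: 0.0879
```

Run:
```python
from h import *
s=snap('wrist','w1');o=ctrl.observe();print(o['time_s'],o['tool_pos'],o['orientation'],o['ft_force'],o['qpos'])
print(proj(s,[[.588,-.117,.118]]))
```

```text
2.2 [ 0.5876586  -0.10870171  0.20683043] [[-9.67337736e-01 -2.53490730e-01 -3.91970567e-04]
 [-2.53491032e-01  9.67336722e-01  1.40100993e-03]
 [ 2.40244923e-05  1.45461080e-03 -9.99998942e-01]] [-0.67428953  0.08306321  0.6506255 ] [ 0.36225133  0.72914437 -0.45162154  1.68371467  0.40558753  0.82351874
  1.55817493]
[[266.44272966 212.42030139]]
```

View pics/w1.png

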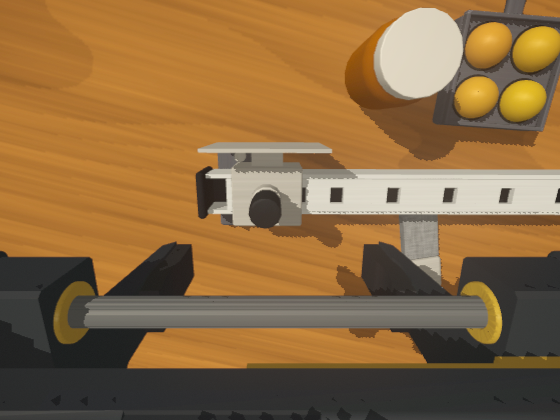

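Run:
```python
from h import *
a=cv2.imread('pics/w1.png')[140:240,190:320];cv2.imwrite('pics/w1z.png',cv2.resize(a,None,fx=6,fy=6,interpolation=cv2.INTER_CUBIC))
```

```text
(no output)
```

View pics/w1z.png

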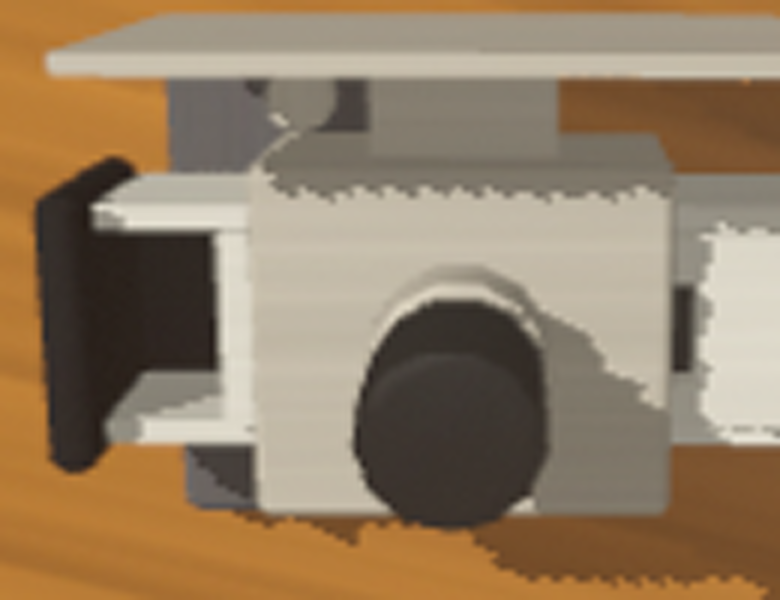

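Run:
```python
from h import *
s=pickle.load(open('w1.pkl','rb'))
k=ray(s,265.3,213.3,.118);print(k)
d=np.array([-.2525,.9676,0]);n=np.array([.9676,.2525,0])
for u in(336.5,393,450,506.5):
  p=ray(s,u,195,.055);print(p,(p-k)@d,(p-k)@n)
```

```text
[ 0.58890771 -0.11768174  0.118     ]
[ 0.57255174 -0.05302833  0.055     ] 0.06668851551256186 0.0004989540709983052
[5.58797194e-01 1.03098077e-05 5.50000000e-02] 0.12148173196374104 0.0005823097688101588
[0.54491898 0.05352582 0.055     ] 0.17676758649864058 0.000666414905948456
[0.53116058 0.10657932 0.055     ] 0.23157615345481045 0.0007497939561409939
```

Request:
servo_tool(rows=[[0,[0.1,-0.8,-2.5],0],[0,[0,0,-3],0],[0,[0,0,-2.5],0],[0,[0,0,-1.5],0],[0,[0,0,0],0],[0,[0,0,0],0]])

```text
time_s: 2.95
tool_pos: [0.5897, -0.118, 0.1128]
orientation: [[-0.968, -0.252, 0.002], [-0.252, 0.968, 0.0], [-0.002, -0.0, -1.0]]
ft_force: [-0.7, 0.2, 0.0]
grip_width: 0.0883
```

Run:
```python
from h import *
s=snap('wrist','w2');s=snap('scene','s2')
for i in range(3):
  o=ctrl.observe();print(o['time_s'],o['tool_pos'],o['ft_force'])
```

```text
3.05 [ 0.58976038 -0.11837936  0.11282999] [0.81518856 0.25574942 0.8398284 ]
3.05 [ 0.58976038 -0.11837936  0.11282999] [0.81518856 0.25574942 0.8398284 ]
3.05 [ 0.58976038 -0.11837936  0.11282999] [0.81518856 0.25574942 0.8398284 ]
```

View pics/w2.png

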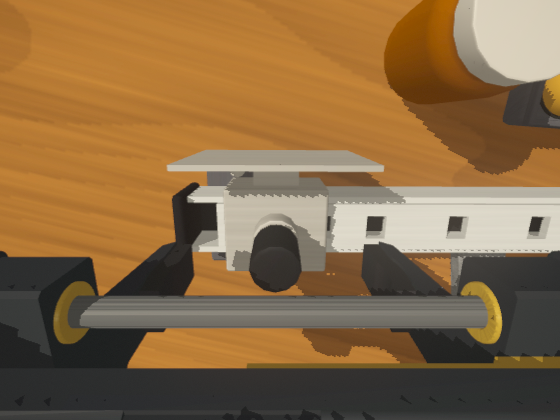

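Request:
servo_tool(rows=[[0,[0,0,-0.9],0],[0,[0,0,-0.8],0],[0,[0,0,0],0],[180,[0,0,0],0],[255,[0,0,0],0],[255,[0,0,0],0],[255,[0,0,0],0],[255,[0,0,0],0]], grip_force=25)

```text
time_s: 4.05
tool_pos: [0.589, -0.1185, 0.0948]
orientation: [[-0.968, -0.251, 0.0], [-0.251, 0.968, 0.0], [-0.0, 0.0, -1.0]]
ft_force: [0.8, -0.3, -0.0]
grip_width: 0.0403
```

Request:
servo_tool(rows=[[255,[0,0,0],0],[255,[0,0,0],0],[255,[0,0,0],0],[255,[0,0,0],0]])

```text
time_s: 4.55
tool_pos: [0.5891, -0.1186, 0.0948]
orientation: [[-0.968, -0.251, 0.0], [-0.251, 0.968, -0.0], [-0.0, -0.0, -1.0]]
ft_force: [-0.6, -0.6, 0.9]
grip_width: 0.0255
```

Request:
servo_tool(rows=[[255,[0,0,0.6],0],[255,[0,0,0.6],0],[255,[0,0,0.5],0],[255,[0,0,0],0],[255,[0,0,0],0]])

```text
time_s: 5.18
tool_pos: [0.589, -0.1185, 0.1116]
orientation: [[-0.968, -0.252, -0.0], [-0.252, 0.968, 0.0], [0.0, 0.0, -1.0]]
ft_force: [1.8, -0.6, -7.4]
grip_width: 0.0249
```

Run:
```python
from h import *
s=snap('scene','s3')
o=ctrl.observe();print(o['time_s'],o['tool_pos'],o['ft_force'],o['grip_width'])
cv2.imwrite('pics/s3z.png',cv2.resize(cv2.imread('pics/s3.png')[120:300,160:360],None,fx=3.3,fy=3.3,interpolation=cv2.INTER_CUBIC))
```

```text
5.225 [ 0.58895851 -0.11845511  0.11160442] [ 2.28244871  0.81510782 -7.34189377] 0.025177576395147006
```

View pics/s3z.png

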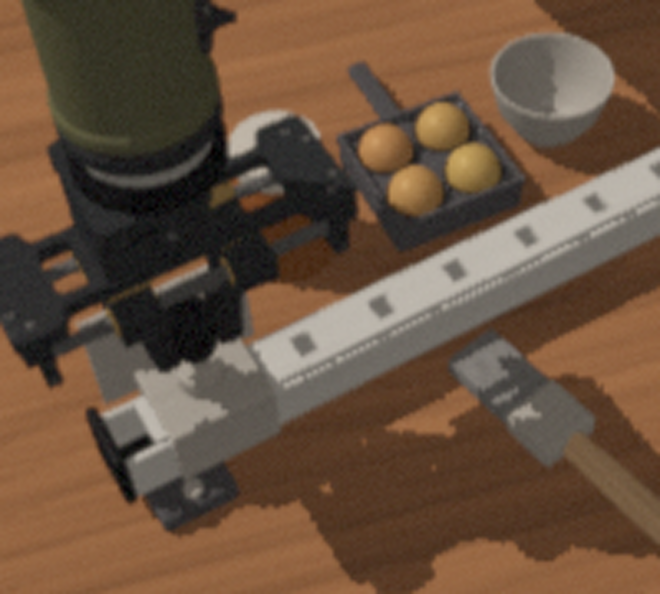

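Request:
servo_tool(rows=[[255,[-0.24,0.92,0],0],[255,[-0.48,1.83,0],0],[255,[-0.48,1.83,0],0],[255,[-0.48,1.83,0],0],[255,[-0.48,1.83,0],0],[255,[-0.48,1.83,0],0],[255,[-0.48,1.83,0],0],[255,[-0.48,1.83,0],0],[255,[-0.47,1.83,0],0],[255,[-0.47,1.83,0],0]])

```text
time_s: 6.48
tool_pos: [0.5438, 0.0567, 0.1119]
orientation: [[-0.968, -0.251, 0.001], [-0.251, 0.968, 0.0], [-0.001, 0.0, -1.0]]
ft_force: [4.4, -1.2, -8.5]
grip_width: 0.0251
```

Run:
```python
from h import *
s=snap('wrist','w4')
o=ctrl.observe();print(o['time_s'],o['tool_pos'],o['ft_force'],o['grip_width'])
```

```text
6.525 [0.54280957 0.06064388 0.11201288] [ 3.73848342  3.80458332 -8.26527762] 0.025285361824723213
```

View pics/w4.png

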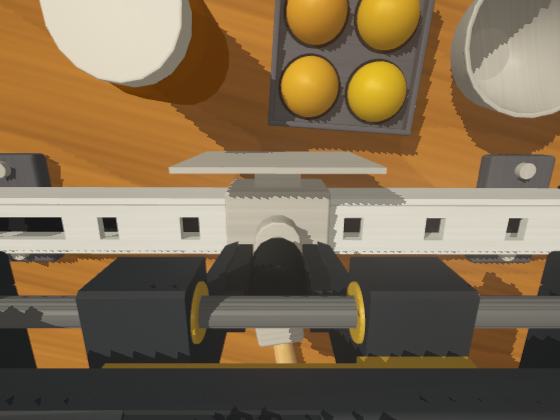

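Request:
servo_tool(rows=[[255,[0,0,0],0],[255,[0,0,0],0],[255,[0,0,0],0]])

```text
time_s: 6.9
tool_pos: [0.5442, 0.0551, 0.1118]
orientation: [[-0.968, -0.251, 0.001], [-0.251, 0.968, 0.001], [-0.001, 0.0, -1.0]]
ft_force: [4.9, 2.1, -8.0]
grip_width: 0.0255
```

Run:
```python
from h import *
s=snap('wrist','w5')
o=ctrl.observe();print(o['time_s'],o['tool_pos'],o['ft_force'],o['grip_width'])
cv2.imwrite('pics/w5z.png',cv2.resize(cv2.imread('pics/w5.png')[140:290,80:540],None,fx=1.7,fy=3,interpolation=cv2.INTER_CUBIC))
t=snap('top','t5')
```

```text
6.95 [0.5442486  0.05508281 0.11182465] [ 4.06482645  2.55136568 -7.61804724] 0.024996385286678184
```

View pics/w5z.png

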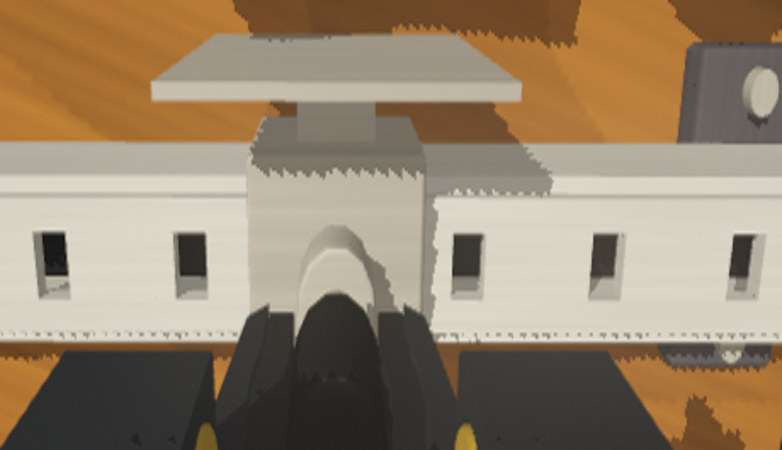

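View pics/t5.png

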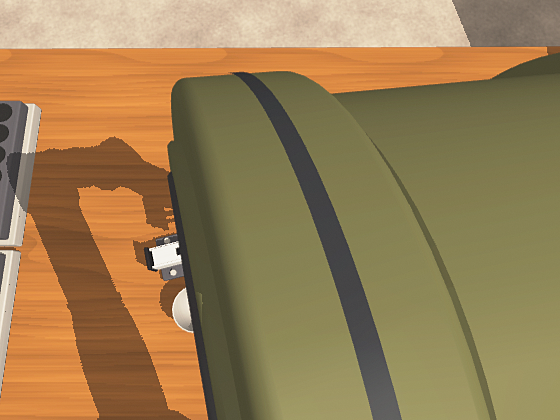

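Run:
```python
from h import *
s=pickle.load(open('w5.pkl','rb'));d=np.array([-.2525,.9676,0])
f=lambda u,v,z:ray(s,80+u/1.7,140+v/3,z)@d
k=(f(249,220,.066)+f(427,220,.066))/2
print('sleeve len',f(427,220,.066)-f(249,220,.066))
print('guard',(f(152,90,.104)+f(521,90,.104))/2-k, 'tool',np.array([.5443,.0551,0])@d-k)
for a in((174,208),(452,485),(590,622)):print((f(a[0],262,.055)+f(a[1],262,.055))/2-k)
```

```text
sleeve len 0.06549890636036698
guard -0.0005424283739018515 tool -0.002029126014396282
-0.058071964335729157
0.05159074563473638
0.10589185569132152
```

Request:
servo_tool(rows=[[255,[-0.19,0.78,0],0],[255,[-0.19,0.78,0],0],[255,[-0.19,0.78,0],0],[255,[-0.19,0.78,0],0],[255,[-0.19,0.76,0],0],[255,[-0.19,0.76,0],0],[255,[0,0,0],0],[255,[0,0,0],0],[255,[0,0,0],0]])

```text
time_s: 8.12
tool_pos: [0.5322, 0.102, 0.1118]
orientation: [[-0.968, -0.252, -0.0], [-0.252, 0.968, 0.001], [-0.0, 0.001, -1.0]]
ft_force: [4.6, 2.2, -8.2]
grip_width: 0.025
```

Run:
```python
from h import *
s=snap('wrist','w6')
o=ctrl.observe();print(o['time_s'],o['tool_pos'],o['ft_force'],o['grip_width'])
cv2.imwrite('pics/w6z.png',cv2.resize(cv2.imread('pics/w6.png')[140:290,80:540],None,fx=1.7,fy=3,interpolation=cv2.INTER_CUBIC))
```

```text
8.175 [0.53220544 0.10191714 0.11173982] [ 4.24927796  1.43455077 -7.70252305] 0.025443180585206945
```

View pics/w6z.png

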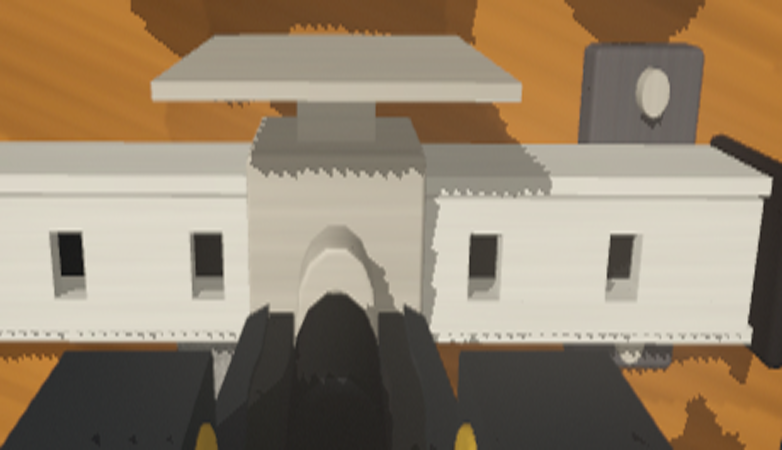

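Request:
servo_tool(rows=[[255,[0.05,0,-0.15],0],[255,[0.05,0,-0.15],0],[255,[0,0,-0.15],0],[255,[0,0,0],0],[255,[0,0,0],0]])

```text
time_s: 8.8
tool_pos: [0.5325, 0.1014, 0.107]
orientation: [[-0.968, -0.251, -0.002], [-0.251, 0.968, -0.001], [0.002, -0.0, -1.0]]
ft_force: [0.9, 1.4, -6.4]
grip_width: 0.0255
```

Request:
servo_tool(rows=[[168,[0,0,0],0],[168,[0,0,0],0],[168,[0,0,0],0],[168,[0,0,0],0]])

```text
time_s: 9.3
tool_pos: [0.5333, 0.1018, 0.1075]
orientation: [[-0.968, -0.251, 0.0], [-0.251, 0.968, 0.0], [-0.0, -0.0, -1.0]]
ft_force: [-0.3, 0.3, 0.1]
grip_width: 0.0305
```

Run:
```python
from h import *
s=snap('wrist','w7');snap('scene','s7')
o=ctrl.observe();print(o['time_s'],o['tool_pos'],o['ft_force'],o['grip_width'])
cv2.imwrite('pics/w7z.png',cv2.resize(cv2.imread('pics/w7.png')[140:340,180:380],None,fx=3,fy=3,interpolation=cv2.INTER_CUBIC))
cv2.imwrite('pics/s7z.png',cv2.resize(cv2.imread('pics/s7.png')[90:250,230:430],None,fx=3.5,fy=3.5,interpolation=cv2.INTER_CUBIC))
```

```text
9.4 [0.53324184 0.1018137  0.10734882] [ 0.03853113  0.15406895 -0.15176321] 0.030012872143825347
```

View pics/w7z.png

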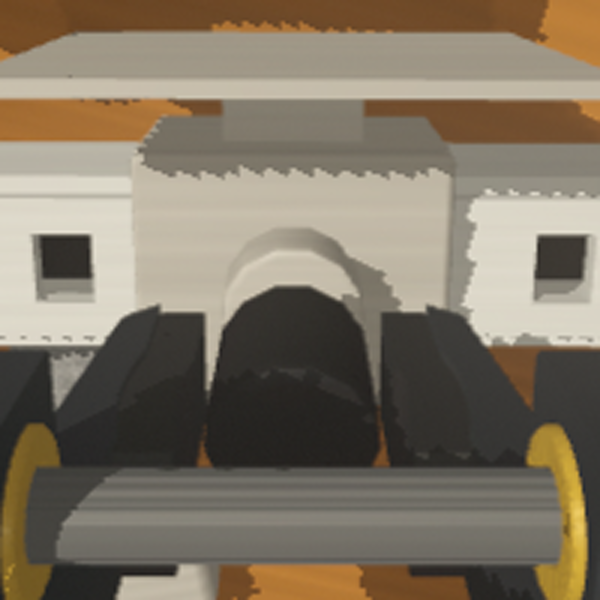

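View pics/s7z.png

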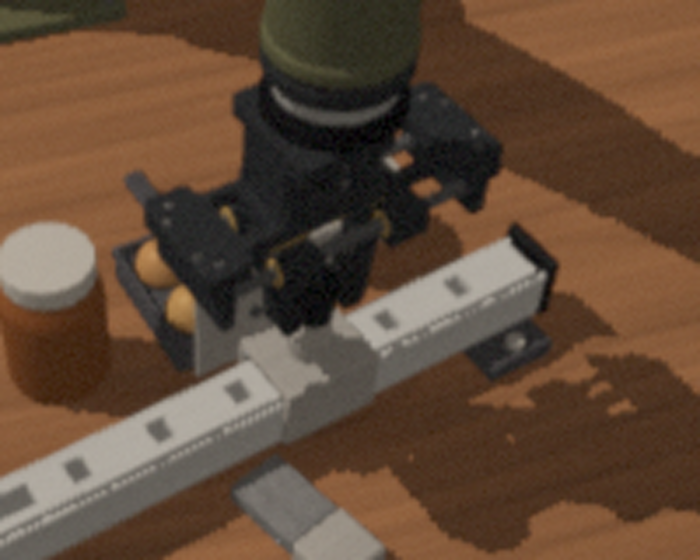

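Request:
servo_tool(rows=[[168,[-0.03,0.12,0],0],[168,[-0.03,0.11,0],0],[168,[-0.03,0.11,0],0],[168,[-0.02,0.1,0],0],[168,[0,0,0],0],[168,[0,0,0],0]])

```text
time_s: 10.15
tool_pos: [0.5325, 0.1045, 0.1072]
orientation: [[-0.968, -0.25, 0.0], [-0.25, 0.968, -0.002], [0.0, -0.002, -1.0]]
ft_force: [1.8, -4.6, -1.2]
grip_width: 0.0301
```

```bash
cat > l.py <<'E'
from h import *
import sys
f=sys.argv[1]
s=snap('wrist',f)
o=ctrl.observe();print(o['time_s'],o['tool_pos'],o['ft_force'],o['grip_width'])
cv2.imwrite(f'pics/{f}z.png',cv2.resize(cv2.imread(f'pics/{f}.png')[140:340,180:380],None,fx=3,fy=3,interpolation=cv2.INTER_CUBIC))
E
python3 l.py w8
```

```text
10.2 [0.53248821 0.10453848 0.10716989] [ 0.84703185 -4.20305551 -0.08599849] 0.030214444493768044
```

View pics/w8z.png

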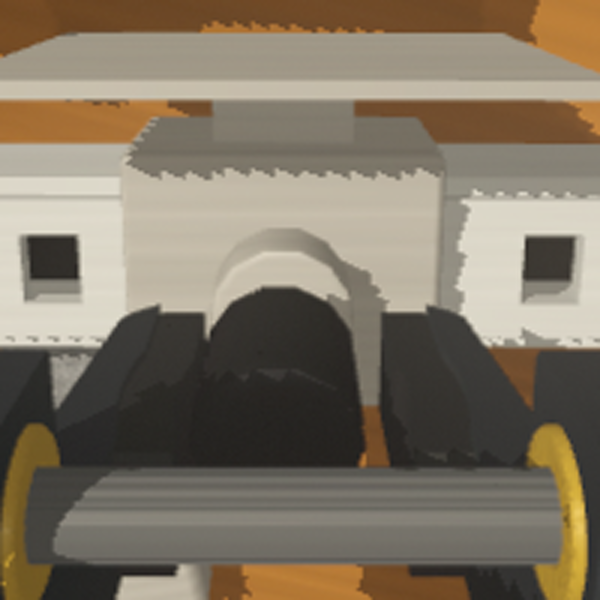

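Request:
servo_tool(rows=[[168,[-0.01,0.05,0],0],[168,[-0.01,0.05,0],0],[168,[0,0,0],0]])

```text
time_s: 10.58
tool_pos: [0.532, 0.1063, 0.107]
orientation: [[-0.968, -0.251, -0.0], [-0.251, 0.968, -0.001], [0.0, -0.001, -1.0]]
ft_force: [1.3, -3.2, -3.0]
grip_width: 0.0298
```

```bash
python3 l.py w9
```

```text
10.625 [0.53174073 0.10700273 0.1070242 ] [-0.17200927 -0.89712274  0.73872122] 0.029832478796409205
```

View pics/w9z.png

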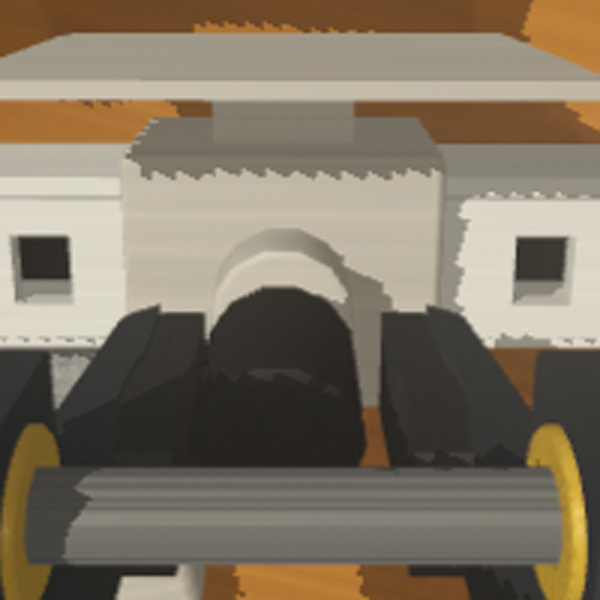

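Request:
servo_tool(rows=[[168,[-0.01,0.04,0],0],[168,[-0.01,0.03,0],0],[168,[0,0,0],0]])

```text
time_s: 11.0
tool_pos: [0.5316, 0.1088, 0.1073]
orientation: [[-0.968, -0.252, -0.0], [-0.252, 0.968, 0.001], [-0.0, 0.001, -1.0]]
ft_force: [-0.7, -0.0, -0.3]
grip_width: 0.0302
```

```bash
python3 l.py w10
```

```text
11.05 [0.53168911 0.10876883 0.10738388] [-0.75770675  0.41922965 -0.61698875] 0.030467756313667323
```

View pics/w10z.png

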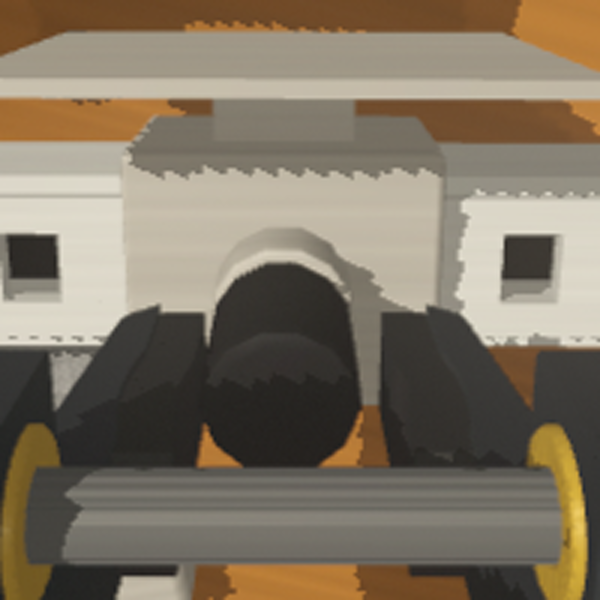

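Request:
servo_tool(rows=[[130,[0.05,-0.2,0],0],[60,[0,0,0],0],[60,[0,0,0],0],[60,[0,0,0],0],[60,[0,0,0],0],[60,[0,0,2],0],[60,[0,0,4],0],[60,[0,0,5],0],[60,[-4,0,4],0],[60,[-6,0,3],0]])

```text
time_s: 12.3
tool_pos: [0.4366, 0.1065, 0.2868]
orientation: [[-0.968, -0.25, 0.003], [-0.25, 0.968, 0.002], [-0.004, 0.001, -1.0]]
ft_force: [-0.1, 0.0, 0.6]
grip_width: 0.0672
```

Request:
servo_tool(rows=[[60,[-2,6,4],0],[60,[-2,6,2],0],[60,[-2,6,0],0],[60,[-1,6,0],0],[60,[0,6,0],0],[60,[0,6,0],0],[60,[0,0,0],0],[60,[0,0,0],0]])

```text
time_s: 13.3
tool_pos: [0.371, 0.4509, 0.3369]
orientation: [[-0.968, -0.252, -0.0], [-0.252, 0.968, -0.002], [0.001, -0.002, -1.0]]
ft_force: [0.6, 0.1, 0.4]
grip_width: 0.0675
```

Run:
```python
from h import *
t=snap('top','t11');s=snap('scene','s11')
o=ctrl.observe();print(o['time_s'],o['tool_pos'],o['ft_force'])
a=cv2.imread('pics/t11.png')[140:350,140:400];cv2.imwrite('pics/t11z.png',cv2.resize(a,None,fx=3,fy=2.85,interpolation=cv2.INTER_CUBIC)[:600])
a=cv2.imread('pics/s11.png')[120:290,180:400];cv2.imwrite('pics/s11z.png',cv2.resize(a,None,fx=3.5,fy=3.5,interpolation=cv2.INTER_CUBIC))
```

```text
13.4 [0.37167383 0.45003558 0.33736717] [0.08101651 0.08184615 0.70490638]
```

View pics/t11z.png

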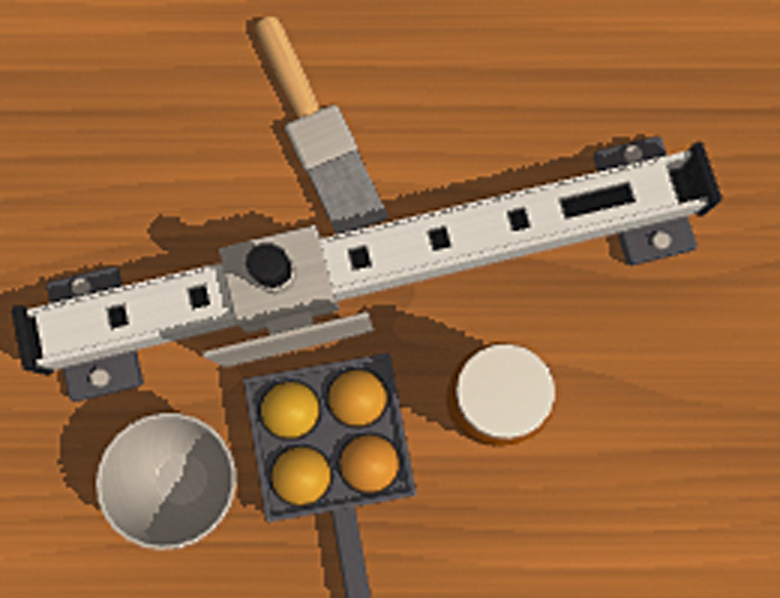

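View pics/s11z.png

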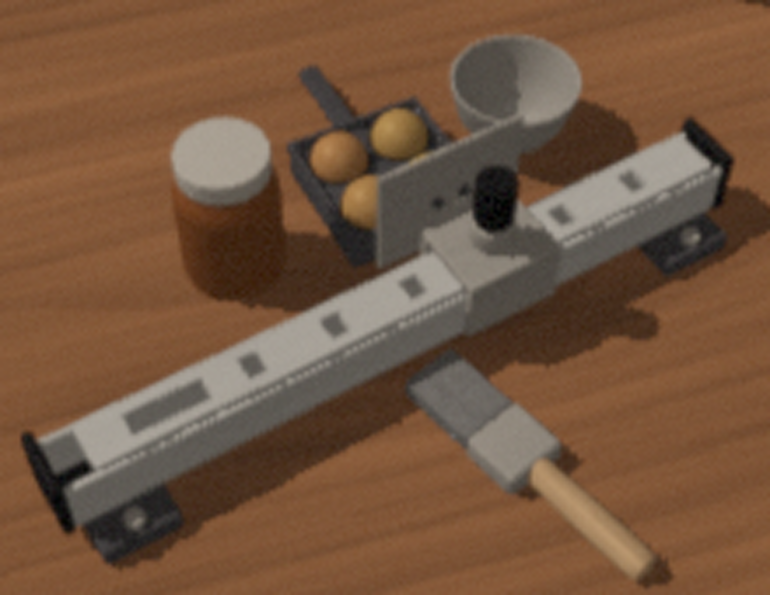

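Run:
```python
from h import *
s=pickle.load(open('s11.pkl','rb'))
for k,xy in(('s0',(.589,-.1172)),('s11',(.5312,.1062))):
  s=pickle.load(open('scene0.pkl' if k=='s0' else 's11.pkl','rb'))
  o=np.array([180,120])
  print([((proj(s,[[*xy,z]])[0]-o)*3.5).round(1) for z in(.118,.122,.130)])
print(ctrl.close_job())
```

```text
[array([131.9, 346.4]), array([130.8, 341.9]), array([128.7, 332.8])]
[array([494. , 177.3]), array([494.5, 172.5]), array([495.4, 162.9])]
the job is handed in; nothing more can be done
None
```

The spatter guard now stands behind the dumpling pan with the pin home in the pan's hole (nominal y = +55 mm). The job is handed in at about 13.4 s; no verdict came back.

**What I did:** I gripped the knob and lifted the plunger about 17 mm. I slid the sleeve about 228 mm with the pin out, to roughly 3.5 mm short of the hole as judged from the pictures. I then lowered the plunger almost to the strip and let it down onto it with the fingers loosely around the knob. Small nudges along the rail found the hole, and the pin dropped by itself.

**Forces:** The highest side force I read while feeling for the hole was about 4–5 N. It was near zero after the drop.

**Last checks:**
- **Pin home:** The wrist picture shows the knob sitting lower after the drop. In the scene picture its top matches the predicted home height, about 177 px at 118 mm against about 163 px if the pin were still on the strip. The picture resolves this to about 2 mm, so the knob being fully home is judged by eye, not measured.
- **Position:** By the first pictures the plunger sits about 7 mm from the pan's middle along the rail.
- **Everything else:** The pan, bowl, jar and brush are at the same pixels as in the first top and scene pictures. The gripper is clear of everything.

**Disagreement:** The camera's sleeve position differed from the tool's position by about 2 mm, which is within the stated calibration error. That is why I felt for the hole rather than relying on the pictures.

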